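# Turn the vial carousel to its slot and bolt it

## Robot

A 6-joint arm with a two-finger parallel gripper is mounted at the origin on a cart in front of the work surface, level with it; the furniture and walls round the work are solid. World frame = base frame: x ahead of the robot, y to its left, z up, the work surface at z = 0. Lengths are in m, angles in degrees, forces in N, time in s.
With the tool pointing down it reaches from about 0.325 to 0.85 m from the base axis. Payload 4.4 kg.
Tool frame: the origin (TCP) lies midway between the tips of the shut fingers; the grasp point (between the pads) lies 19 mm behind it; z points along the fingers, y is the line along which they close (so a half turn about z gives the same grasp; the last joint's range is limited). The gripper opens to 94 mm and grips with 3 to 60 N. Pads are 16 mm wide; open, the fingers measure 119 mm over their backs; the gripper's body (75 mm by 177 mm) begins 78 mm behind the grasp point.
Start: joints at [-83.337, 11.837, 88.321, -0, 79.842, -8.623], TCP at [0.152, -0.555, 0.205] pointing down, gripper open.
Joint ranges: [-156.59, 156.59], [-49.26, 127.26], [12.9, 141.05], [-63.56, 243.56], [4.71, 150.69], [-161.64, 161.64]. Speed limits (degrees/s): [159.86, 159.86, 180, 180, 180, 180].

## Interface

Orientations are given as a 3x3 rotation matrix whose columns are the frame's x, y, z axes.
In Python, from plant import r gives the robot as it stands.
- The arm moves only by the tool arm_command, never from a script. Its argument "targets" is a list that holds one entry, the list of rows, each a list of 7 numbers: the turn, a rotation vector about the tool's x, y, z in degrees, then the shift along the tool's x, y, z in m, then the closure, from -1 (fully open) to 1 (shut). A call has exactly 10 rows; each row is the pose to reach, as a shift and turn from the pose commanded when the call began, along the tool's axes at that moment; what a row does not reach only later rows make up. A row lasts 1/12 s, in which the tool goes at most 41.7 mm and 7.16 degrees, less where a joint would pass 70% of its speed; a pose out of reach is approached as far as the arm can. A call with a gripper value outside its range is refused whole. The fingers move at their own pace and stop on an object; the grip force is fixed at half the most. Time passes only in rows, so rows that repeat a pose let the fingers close, or fill a call up. It gives the time, the measured TCP pose, the force, the opening and the grip force at its end, in the units of the state.
- r.sense(): the state, without advancing time (a new reading comes with each control period).
- r.capture(name): name is "scene" or "top"; returns a dict with "color" (420x560x3 uint8, red, green, blue), "vfov" (degrees; the focal length in pixels is half the picture's height over the tangent of half this angle, whatever the lens; pixels are square), "cx", "cy" (the principal point, pixels), "world_from_camera" (4x4, takes a point from camera to world coordinates). Camera axes: x right, y up, looking along -z (the intrinsics and any distortion apply to the point x, -y, -z); pixel columns grow to the right and rows downward; lengths in m; the calibration is good to about 2 mm. A picture is of the moment at which its call begins. There is no depth.
- r.job_done(): hands the job in; it is judged then, once.
Trained networks look in the newest picture that a camera, given by its name, has taken for a name from the list of things; names that differ only in an ending like _2 or _b are one class to them, and where a whole thing is asked for, a point or a joint stands for the part that bears it (a point fixed in the world has none). Each returns a list of dicts, best first, with "p" (0 to 1); they miss things now and then, are a little off and sometimes report something else, mostly with a low value. They report only what shows in the picture. A call takes as long as a camera call. They do not tell look-alikes from the thing itself.
- r.boxes_of(camera, query): "at" ([column, row] as shares, 0 to 1, of the picture: columns of its width, rows of its height, amid what is visible of it).
- r.spot_point(camera, query): "at" ([column, row] as shares, 0 to 1, of the picture: columns of its width, rows of its height: a listed point, or the origin of a listed thing).
The state is a dict: "t": time; "q": joint angles; "joint_vel": joint speeds; "tau": joint torques, N m; "ee_pos": TCP position; "eef_rot": TCP orientation; "wrist_force": force on the tool from outside, world axes, zero at the start; "torque": the same for the moment, N m; "opening": opening from 0.0 (shut) to 1.0 (fully open); "finger_force": force on a finger pad.
Only numpy, scipy, OpenCV 4.12 (cv2) and the standard library are available. Lean on these libraries where they do the work, as an engineer would, in place of code of your own. Each camera call takes 0.05 s, during which the arm holds its last target. There are 200 camera calls.

## Task

Lock the vial carousel for transport: with a fingertip push its black peg round until the slot in the rim stands in front of the steel bolt, then push the bolt by its black post through the slot, all the way home. Do not lift or tip the carousel, do not press on its vials, leave the things on the bench around it alone, and finish with the bolt left in and the hand clear.

Things in the scene. Friction and masses are not known exactly. Their poses are not given: they have to be found in the camera images.
- lock_base: Fixed grey base. Origin on the bench in the carousel's turning axis, z up. Round plate 128 mm across, top 20 mm above the bench; a tongue 60 mm wide along the base's -x, to 142 mm from the axis, carries the bolt guide: bed 30 mm wide and two steel straps over the bolt, centred 70.5 and 127.5 mm from the axis, each 10 mm long, 55 mm wide over the feet, top 49.5 mm above the bench.
- carousel: Loose round vial tray, 0.5-0.8 kg, with a hub over a fixed spindle; turns either way without end, held by friction only (2 to 5 N at the peg, stays where left). Origin on its axis at its underside, 20 mm above the bench, z up. Aluminium rim 104 mm inside, 124 mm outside diameter, top 50 mm above the bench; the slot is at the tray's -x, the peg at +x. White hub in the middle, 26 mm thick, top 79 mm up.
- peg (a point): Point 16 mm below the top of the black finger peg on the rim, 12 mm diameter, upright, 50 to 96 mm above the bench (higher than the vials), 57 mm from the carousel's axis, opposite the slot.
- slot (a point): Middle of the one slot cut through the rim, 16 mm wide with rounded edges, 57 mm from the carousel's axis, 39.5 mm above the bench. It faces the bolt when the carousel's yaw equals the base's.
- gate (a point): Fixed point of the base in the bolt's line where the slot must be brought: 57 mm from the axis along the base's -x, 39.5 mm above the bench.
- bolt_post (a point): Point 14 mm below the top of the bolt's upright black finger post, 14 mm diameter, top 80 mm above the bench, bolt's top at 45.5 mm; it moves with the bolt, from 110 mm (back) to 88 mm (home) from the axis along the base's -x.
- bolt (a joint): Travel of the steel bolt (bar 12 x 12 mm, round nose, 33.5 to 45.5 mm above the bench) along the base's +x, towards the axis: 0 fully back, 0.022 m fully home (nose 5 mm past the inside of the rim); clear of the rim below 0.007. Starts at 0 to 0.004. Friction 2.5 N, stays where left. The nose centres the slot if within 4 mm of its line, else the rim stops it.
- vial_1: Small capped glass vial, 23 mm diameter, 46 mm tall, loose in a compartment of the carousel; top 74 mm above the bench, outermost 43 mm from the carousel's axis. Origin at the centre of its underside.
- vial_2: Small capped glass vial, 23 mm diameter, 46 mm tall, loose in a compartment of the carousel; top 74 mm above the bench, outermost 43 mm from the carousel's axis. Origin at the centre of its underside.
- vial_3: Small capped glass vial, 23 mm diameter, 46 mm tall, loose in a compartment of the carousel; top 74 mm above the bench, outermost 43 mm from the carousel's axis. Origin at the centre of its underside.
- vial_4: Small capped glass vial, 23 mm diameter, 46 mm tall, loose in a compartment of the carousel; top 74 mm above the bench, outermost 43 mm from the carousel's axis. Origin at the centre of its underside.
- big_vial: Bystander: blue-capped vial, 28 mm diameter, 58 mm tall, standing on the bench to the left. Origin at the centre of its underside.
- thread_tape: Bystander: flat roll of thread tape, 50 mm diameter, 14 mm thick, lying on the bench to the left. Origin at the centre of its underside.
- tube_fitting: Bystander: brass tube fitting, 72 mm long, 12 mm thick, lying on the bench to the left. Origin at its underside.
There are look-alikes about, which are no part of the job. What is shaped like the vial_2 but pink or purple is not meant.

How it is judged:
By the outcome, as a careful person would: the job done as asked, in the order asked, and still so for the second after the job is handed in, with the robot touching nothing.
It also fails if it takes over 58 s, if anything falls off the work surface, if the arm or the gripper's body presses on something with over 40 N, if the wrist force passes 120 N, or if a joint passes its speed limit or range.

## Working session

There is one attempt and no reset: what is moved stays moved. The work goes in short steps, Python scripts to look and compute and a tool call to move; the robot and the scene stay as the last step left them, time stands still between calls to the robot, and variables do not carry over. Pictures are saved under pics/ and viewed, at most 10 in all, crops included, and the job is handed in when it is done.

Besides the shell and the picture viewer there is one more tool, called after "Request:" as name(argument=value, ...) on one line, values as JSON. arm_command: Moves the arm, as the interface text tells. Its arguments: {"type":"object","properties":{"targets":{"type":"array"}},"required":["targets"]}

```bash
mkdir -p pics
cat > h.py <<'E'
import numpy as np, cv2
from plant import r
def K(c):
    f=c["color"].shape[0]/2/np.tan(np.radians(c["vfov"])/2); return f
def ray(c,at):
    h,w=c["color"].shape[:2]; f=K(c); u,v=at[0]*w,at[1]*h
    M=np.array(c["world_from_camera"]); d=M[:3,:3]@np.array([(u-c["cx"])/f,-(v-c["cy"])/f,-1]); return M[:3,3],d
def at_z(c,at,z):
    o,d=ray(c,at); return o+d*(z-o[2])/d[2]
def proj(c,p):
    M=np.array(c["world_from_camera"]); q=M[:3,:3].T@(np.array(p)-M[:3,3]); f=K(c)
    return np.array([c["cx"]+f*q[0]/-q[2], c["cy"]-f*q[1]/-q[2]])
E
python3 - <<'E'
from h import *
for n in("scene","top"):
    c=r.capture(n); cv2.imwrite(f"pics/{n}0.png",c["color"][:,:,::-1])
    print(n,[k for k in c], c["vfov"],c["cx"],c["cy"],np.round(c["world_from_camera"],3).tolist())
    for q,z in(("lock_base",0),("carousel",.02),("peg",.08),("slot",.0395),("gate",.0395),("bolt_post",.066),("big_vial",0),("thread_tape",0),("tube_fitting",0)):
        print(q,[(round(d["p"],2),np.round(np.array(d["at"])*[560,420],0).tolist(),np.round(at_z(c,d["at"],z)[:2],3).tolist()) for d in r.spot_point(n,q)[:3]])
s=r.sense();print(s)
E
```

```text
scene ['color', 'vfov', 'cx', 'cy', 'world_from_camera'] 48.580581333389254 275.24591914141155 216.79926848667844 [[-0.858, 0.26, -0.443, 0.016], [-0.514, -0.414, 0.751, 1.093], [0.012, 0.872, 0.489, 0.484], [0.0, 0.0, 0.0, 1.0]]
lock_base [(0.65, [247.0, 239.0], [0.455, 0.455])]
carousel [(0.88, [249.0, 229.0], [0.454, 0.449])]
peg [(0.67, [218.0, 200.0], [0.508, 0.473]), (0.66, [309.0, 266.0], [0.262, 0.575]), (0.19, [277.0, 220.0], [0.374, 0.481])]
slot [(0.71, [278.0, 223.0], [0.402, 0.426]), (0.57, [308.0, 264.0], [0.291, 0.517])]
gate [(0.74, [273.0, 214.0], [0.427, 0.404])]
bolt_post [(0.54, [295.0, 193.0], [0.411, 0.345])]
big_vial [(0.89, [234.0, 277.0], [0.406, 0.568]), (0.29, [244.0, 236.0], [0.466, 0.448])]
thread_tape [(0.77, [308.0, 264.0], [0.316, 0.468]), (0.39, [261.0, 226.0], [0.459, 0.397])]
tube_fitting [(0.65, [233.0, 217.0], [0.531, 0.398]), (0.56, [189.0, 267.0], [0.49, 0.588]), (0.25, [311.0, 267.0], [0.307, 0.471])]
top ['color', 'vfov', 'cx', 'cy', 'world_from_camera'] 54.333329103843006 274.54337365195977 200.51351598676152 [[-0.019, 0.996, -0.088, 0.331], 
[... 730 characters left out ...]
e-04,
        7.98415480e+01, -8.62202585e+00]), 'joint_vel': array([-0.12566116,  0.03398934,  0.10290174,  0.04149332, -0.04081487,
        0.00399891]), 'tau': array([-8.34584898e-04, -3.70890462e+01, -2.81768757e+01,  6.99437968e-02,
        2.75182823e-02, -7.88912615e-06]), 'ee_pos': array([ 0.15157903, -0.55466598,  0.20546362]), 'eef_rot': array([[ 9.64627989e-01,  2.63614950e-01,  5.61129504e-06],
       [ 2.63614950e-01, -9.64627989e-01, -2.40329671e-05],
       [-9.22637178e-07,  2.46620940e-05, -1.00000000e+00]]), 'wrist_force': array([0.67206486, 0.24201064, 1.56732999]), 'torque': array([ 0.0003965 ,  0.02750251, -0.03574795]), 'finger_force': 0.0, 'opening': 0.998555272014654}
```

Run:
```python
import cv2
a=cv2.imread("pics/scene0.png");b=cv2.imread("pics/top0.png")
cv2.imwrite("pics/c1.png",cv2.resize(a[140:320,150:390],None,fx=3.3,fy=3.3,interpolation=2))
cv2.imwrite("pics/c2.png",cv2.resize(b[110:290,160:400],None,fx=3.3,fy=3.3,interpolation=2))
```

```text
(no output)
```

View pics/c1.png

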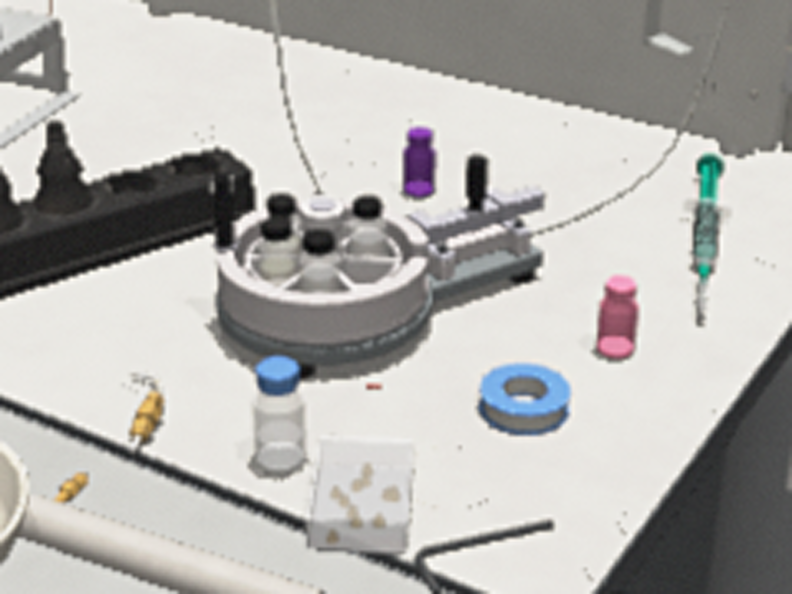

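View pics/c2.png

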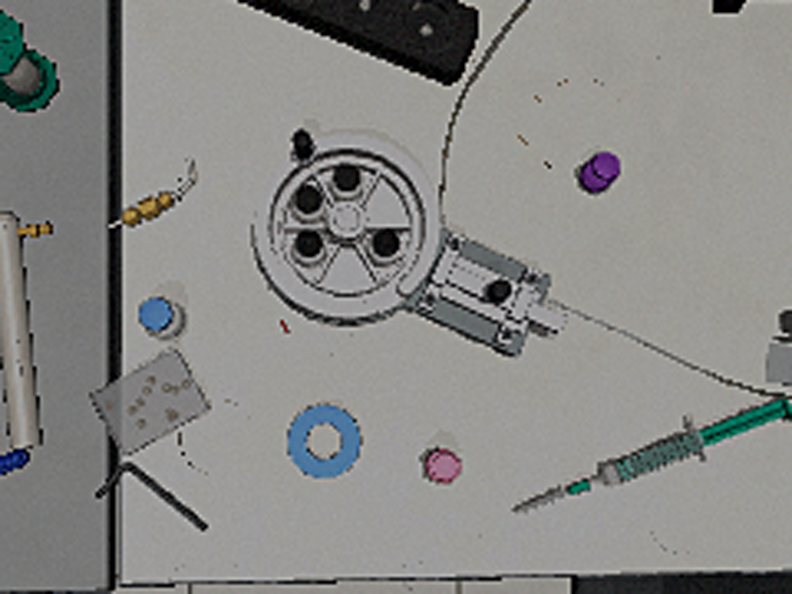

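View pics/scene0.png

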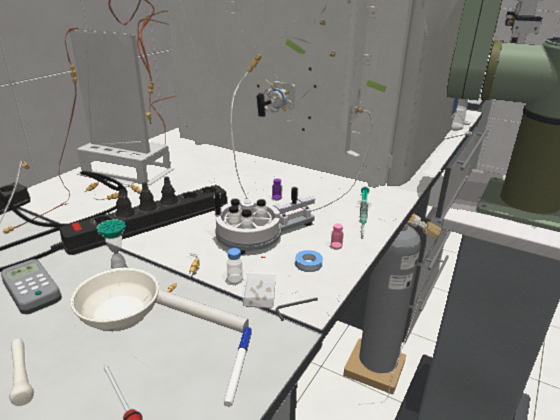

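View pics/top0.png

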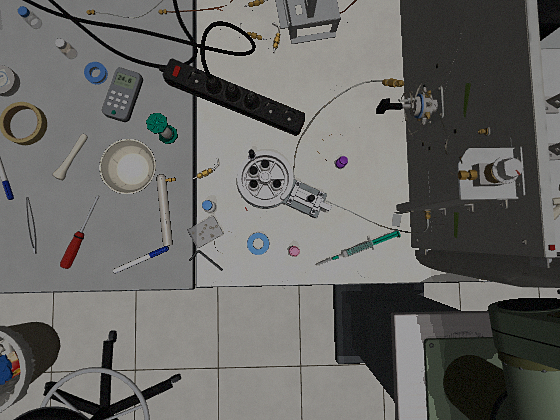

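Run:
```python
from h import *
cs=r.capture("scene");ct=r.capture("top")
S=np.array([560,420.])
print("panel foot",[np.round(at_z(cs,np.array(p)/S,0),3).tolist() for p in((150,140),(210,150),(300,172),(390,190),(480,130))])
print("cable in top at z0",[np.round(at_z(ct,np.array(p)/S,0),3).tolist() for p in((294,177),(299,140),(320,110),(330,203),(400,230))])
# dark blobs in top
im=ct["color"].astype(int)
g=im.max(2)
n,l,st,ce=cv2.connectedComponentsWithStats(((g<70)).astype(np.uint8))
for i in range(1,n):
    x,y=ce[i]
    if 230<x<340 and 140<y<230 and st[i,4]>8: print(np.round(ce[i],1),st[i], np.round(at_z(ct,ce[i]/S,.08)[:2],4),np.round(at_z(ct,ce[i]/S,.065)[:2],4))
def tri(a,b):
    A=[];B=[]
    for c,p in((cs,a),(ct,b)):
        o,d=ray(c,np.array(p)/S);d/=np.linalg.norm(d);P=np.eye(3)-np.outer(d,d);A.append(P);B.append(P@o)
    A=np.vstack(A);B=np.hstack(B);x,res,_,_=np.linalg.lstsq(A,B,rcond=None);return np.round(x,4),res
print("hub",tri((150+322/3.3,140+203/3.3),(160+347/3.3,110+220/3.3)))
```

```text
panel foot [[1.012, 0.146, 0.0], [0.812, 0.114, 0.0], [0.522, 0.113, 0.0], [0.29, 0.091, 0.0], [0.188, -0.498, 0.0]]
cable in top at z0 [[0.468, 0.38, 0.0], [0.556, 0.366, 0.0], [0.627, 0.314, 0.0], [0.406, 0.298, 0.0], [0.341, 0.137, 0.0]]
[251.2 153.6] [249 149   6  10  43] [0.5085 0.4755] [0.5116 0.4761]
[265.1 161.5] [242 155  46  21  91] [0.4909 0.4462] [0.4937 0.4462]
[265.4 162.9] [261 160  13   8  66] [0.4878 0.4456] [0.4905 0.4456]
[253.3 169.5] [249 163  12  12  70] [0.4741 0.4715] [0.4766 0.472 ]
[277.8 165.5] [274 163   8   7  11] [0.4818 0.4192] [0.4844 0.4188]
[336.8 165.7] [335 163   5   6  10] [0.4795 0.2931] [0.4821 0.2904]
[253.1 183.3] [249 179   9   9  58] [0.4444 0.4725] [0.4464 0.473 ]
[272.6 182.6] [258 179  26  11 102] [0.4454 0.431 ] [0.4474 0.4307]
[296.9 183.1] [295 181   4   5  11] [0.4434 0.3794] [0.4454 0.3782]
[273.  188.6] [271 186   6   5   9] [0.4326 0.4304] [0.4343 0.4301]
[290.9 192.5] [289 187   5  10  17] [0.4234 0.3926] [0.4251 0.3917]
[255.9 202.9] [238 188  39  21  71] [0.4026 0.4672] [0.4038 0.4675]
[309.2 198.3] [299 195  16   8  55] [0.4106 0.3541] [0.412  0.3525]
[263.  198.8] [259 198   9   2   9] [0.4112 0.452 ] [0.4126 0.4521]
[297.6 201.6] [293 199  11   6  12] [0.4039 0.3789] [0.4052 0.3777]
[302.6 209.7] [286 200  30  18  73] [0.3866 0.3687] [0.3876 0.3673]
[280.8 203.4] [277 202   8   4  11] [0.4008 0.4145] [0.402  0.4139]
[322.1 208.8] [319 206   7   6  15] [0.3877 0.3274] [0.3887 0.3253]
hub (array([0.4584, 0.4466, 0.0784]), array([1.99842086e-08]))
```

```bash
cat >> h.py <<'E'
def rel(p,yaw):
    "turn (deg about tool z) and shift in tool axes from here to TCP p pointing down with tool x at yaw"
    s=r.sense(); R=s["eef_rot"]; y0=np.degrees(np.arctan2(R[1,0],R[0,0]))
    t=-((yaw-y0+180)%360-180)
    print("t",round(s["t"],2),"q",np.round(s["q"],1),"pos",np.round(s["ee_pos"],4),"yaw",round(y0,2),"F",np.round(s["wrist_force"],1),"| turn",round(t,1),"shift",np.round(R.T@(np.array(p)-s["ee_pos"]),4))
E
python3 - <<'E'
from h import *
cs=r.capture("scene");ct=r.capture("top")
S=np.array([560,420.])
def ony(c,p,y): o,d=ray(c,np.array(p)/S); return np.round(o+d*(y-o[1])/d[1],3).tolist()
def onx(c,p,x): o,d=ray(c,np.array(p)/S); return np.round(o+d*(x-o[0])/d[0],3).tolist()
print("top edge on y=.12",[ony(ct,p,.12) for p in((540,100),(548,240),(425,100),(400,100))])
print("front face x=.28",[onx(ct,p,.28) for p in((415,250),(440,285),(550,285))], at_z(ct,np.array((412,250))/S,0))
print("scene panel upper",[ony(cs,p,.12) for p in((400,0),(395,100),(180,10))])
E
```

```text
top edge on y=.12 [[0.486, 0.12, 0.477], [0.321, 0.12, 0.472], [0.601, 0.12, 0.14], [0.652, 0.12, -0.009]]
front face x=.28 [[0.28, -0.028, -0.367], [0.28, 0.275, 0.535], [0.28, 0.177, 0.553]] [0.29430403 0.11164379 0.        ]
scene panel upper [[0.317, 0.12, 0.413], [0.299, 0.12, 0.221], [0.876, 0.12, 0.362]]
```

Request:
arm_command(targets=[[[0,0,0,0,0,-0.03,1],[0,0,0,0,0,-0.07,1],[0,0,0,0,0,-0.11,1],[0,0,0,0,0,-0.15,1],[0,0,0,0,0,-0.19,1],[0,0,0,0,0,-0.23,1],[0,0,0,0,0,-0.27,1],[0,0,0,0,0,-0.31,1],[0,0,0,0,0,-0.35,1],[0,0,0,0,0,-0.38,1]]])

```text
t: 2.03
ee_pos: [0.1516, -0.5541, 0.5896]
eef_rot: [[0.965, 0.264, 0.001], [0.264, -0.965, -0.005], [-0.001, 0.005, -1.0]]
wrist_force: [0.7, -0.0, 0.8]
opening: 0.327
finger_force: 0.0
```

```bash
python3 -c "
from h import *
rel((.40,-.25,.70),62)"
```

```text
t 2.03 q [-83.3  12.9  42.7   0.  124.2  -8.6] pos [ 0.1516 -0.5541  0.5896] yaw 15.29 F [ 0.7 -0.   0.8] | turn -46.7 shift [ 0.3198 -0.2274 -0.1117]
```

Request:
arm_command(targets=[[[0,0,-4,0.03,-0.02,-0.01,1],[0,0,-9,0.06,-0.045,-0.02,1],[0,0,-14,0.09,-0.065,-0.03,1],[0,0,-19,0.12,-0.085,-0.04,1],[0,0,-24,0.155,-0.11,-0.05,1],[0,0,-29,0.19,-0.135,-0.06,1],[0,0,-34,0.22,-0.155,-0.07,1],[0,0,-38,0.255,-0.18,-0.07,1],[0,0,-43,0.285,-0.205,-0.07,1],[0,0,-47,0.315,-0.227,-0.07,1]]])

```text
t: 2.87
ee_pos: [0.3964, -0.2504, 0.6562]
eef_rot: [[0.461, 0.887, 0.001], [0.887, -0.461, -0.001], [-0.0, 0.002, -1.0]]
wrist_force: [1.3, 0.6, 0.6]
opening: 0.006
finger_force: 0.0
```

```bash
python3 -c "
from h import *
rel((.45,.06,.66),105);rel((.40,.35,.66),137)"
```

```text
t 2.87 q [-42.9   3.   45.4   0.  131.5 -15.4] pos [ 0.3964 -0.2504  0.6562] yaw 62.55 F [1.3 0.6 0.6] | turn -42.4 shift [ 0.3002 -0.0955 -0.004 ]
t 2.87 q [-42.9   3.   45.4   0.  131.5 -15.4] pos [ 0.3964 -0.2504  0.6562] yaw 62.55 F [1.3 0.6 0.6] | turn -74.4 shift [ 0.5345 -0.2735 -0.0043]
```

Request:
arm_command(targets=[[[0,0,-4,0.03,-0.01,0,1],[0,0,-8,0.06,-0.02,0,1],[0,0,-12,0.09,-0.03,0,1],[0,0,-17,0.12,-0.04,0,1],[0,0,-21,0.15,-0.05,0,1],[0,0,-25,0.18,-0.06,0,1],[0,0,-29,0.21,-0.07,0,1],[0,0,-34,0.24,-0.08,0,1],[0,0,-38,0.27,-0.09,0,1],[0,0,-42,0.3,-0.095,0,1]]])

```text
t: 3.7
ee_pos: [0.4502, 0.059, 0.6564]
eef_rot: [[-0.251, 0.968, 0.002], [0.968, 0.251, -0.0], [-0.001, 0.002, -1.0]]
wrist_force: [0.9, 0.0, -0.3]
opening: 0.003
finger_force: 0.0
```

```bash
python3 -c "
from h import *
rel((.53,.40,.60),137)"
```

```text
t 3.7 q [ -3.5   1.1  47.4   0.  131.4 -18. ] pos [0.4502 0.059  0.6564] yaw 104.52 F [ 0.9  0.  -0.3] | turn -32.5 shift [0.3101 0.1626 0.0566]
```

Request:
arm_command(targets=[[[0,0,-3,0.03,0.015,0.005,1],[0,0,-7,0.06,0.03,0.01,1],[0,0,-10,0.09,0.045,0.015,1],[0,0,-14,0.12,0.06,0.02,1],[0,0,-17,0.15,0.08,0.025,1],[0,0,-20,0.18,0.095,0.03,1],[0,0,-24,0.21,0.11,0.035,1],[0,0,-27,0.245,0.13,0.04,1],[0,0,-30,0.28,0.145,0.05,1],[0,0,-32.5,0.31,0.16,0.06,1]]])

```text
t: 4.53
ee_pos: [0.5294, 0.3994, 0.595]
eef_rot: [[-0.731, 0.682, 0.0], [0.682, 0.731, 0.0], [0.0, 0.001, -1.0]]
wrist_force: [0.8, 0.2, 0.8]
opening: 0.003
finger_force: 0.0
```

```bash
python3 -c "
from h import *
rel((.5335,.4518,.25),137)"
```

```text
t 4.53 q [ 29.6  28.5  20.8   0.  130.6 -17.4] pos [0.5294 0.3994 0.595 ] yaw 136.99 F [0.8 0.2 0.8] | turn -0.0 shift [0.0327 0.0409 0.345 ]
```

Request:
arm_command(targets=[[[0,0,0,0.005,0.005,0.03,1],[0,0,0,0.01,0.01,0.065,1],[0,0,0,0.014,0.015,0.1,1],[0,0,0,0.018,0.02,0.135,1],[0,0,0,0.021,0.025,0.17,1],[0,0,0,0.024,0.03,0.205,1],[0,0,0,0.027,0.034,0.24,1],[0,0,0,0.03,0.038,0.275,1],[0,0,0,0.033,0.041,0.31,1],[0,0,0,0.033,0.041,0.345,1]]])

```text
t: 5.37
ee_pos: [0.5331, 0.4501, 0.2486]
eef_rot: [[-0.729, 0.684, -0.0], [0.684, 0.729, 0.0], [0.0, 0.0, -1.0]]
wrist_force: [0.4, -0.1, -1.1]
opening: 0.007
finger_force: 0.0
```

Run:
```python
from h import *
rel((.5335,.4518,.08),137)
n=np.array([np.cos(np.radians(137)),np.sin(np.radians(137))]);R=np.array([[n[0],-n[1]*-1],[n[1],-n[0]]])
for c in("scene","top"):
    im=r.capture(c);cv2.imwrite(f"pics/{c}1.png",im["color"][:,:,::-1])
    print(c,proj(im,r.sense()["ee_pos"]),[(round(d["p"],2),np.round(at_z(im,d["at"],.08)[:2],4).tolist()) for d in r.spot_point(c,"peg")[:2]],[(round(d["p"],2),np.round(at_z(im,d["at"],.066)[:2],4).tolist()) for d in r.spot_point(c,"bolt_post")[:2]])
a=cv2.imread("pics/scene1.png")[130:310,150:350];b=cv2.imread("pics/top1.png")[100:280,180:380]
cv2.imwrite("pics/j1.png",cv2.resize(np.hstack([a,b]),None,fx=2,fy=2,interpolation=2))
```

```text
t 5.37 q [ 33.1  25.3  65.8   0.   88.9 -13.8] pos [0.5331 0.4501 0.2486] yaw 136.83 F [ 0.4 -0.1 -1.1] | turn -0.2 shift [0.0008 0.0014 0.1686]
scene [212.95109234 112.36844097] [(0.78, [0.5018, 0.4791])] [(0.82, [0.414, 0.3487])]
top [262.50131976 119.17797501] [(0.82, [0.5034, 0.4699]), (0.44, [0.4302, 0.3965])] [(0.43, [0.4103, 0.3511])]
```

View pics/j1.png

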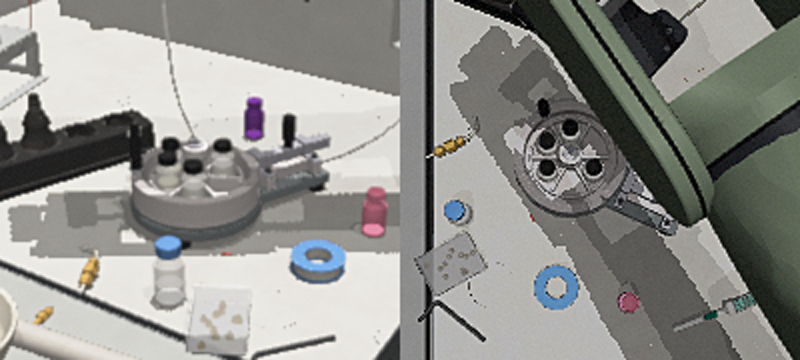

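Request:
arm_command(targets=[[[0,0,0,0,0.001,0.02,1],[0,0,0,0,0.001,0.045,1],[0,0,0,0,0.001,0.07,1],[0,0,0,0,0.001,0.09,1],[0,0,0,0,0.001,0.11,1],[0,0,0,0,0.001,0.13,1],[0,0,0,0,0.001,0.145,1],[0,0,0,0,0.001,0.155,1],[0,0,0,0,0.001,0.163,1],[0,0,0,0,0.001,0.168,1]]])

```text
t: 6.5
ee_pos: [0.5355, 0.451, 0.0839]
eef_rot: [[-0.729, 0.685, 0.003], [0.685, 0.729, 0.002], [-0.001, 0.003, -1.0]]
wrist_force: [0.3, -0.1, -0.0]
opening: 0.001
finger_force: 0.0
```

Run:
```python
from h import *
c=np.array([.4584,.4466]);e=lambda a:np.array([np.cos(np.radians(a)),np.sin(np.radians(a))])
for th in range(30,66,4):
    p=c+.057*e(th)-.014*e(137); print(th,end=" ");rel((*p,.08),137)
im=r.capture("scene");cv2.imwrite("pics/s2.png",cv2.resize(im["color"][90:290,130:350,::-1],None,fx=3,fy=3,interpolation=2))
print(proj(im,r.sense()["ee_pos"]))
```

```text
30 t 6.5 q [ 33.   32.7  74.8   0.   72.3 -13.8] pos [0.5355 0.451  0.0839] yaw 136.78 F [ 0.3 -0.1 -0. ] | turn -0.2 shift [ 0.0228 -0.0014  0.0038]
34 t 6.5 q [ 33.   32.7  74.8   0.   72.3 -13.8] pos [0.5355 0.451  0.0839] yaw 136.78 F [ 0.3 -0.1 -0. ] | turn -0.2 shift [ 0.0266 -0.0004  0.0038]
38 t 6.5 q [ 33.   32.7  74.8   0.   72.3 -13.8] pos [0.5355 0.451  0.0839] yaw 136.78 F [ 0.3 -0.1 -0. ] | turn -0.2 shift [0.0305 0.0004 0.0038]
42 t 6.5 q [ 33.   32.7  74.8   0.   72.3 -13.8] pos [0.5355 0.451  0.0839] yaw 136.78 F [ 0.3 -0.1 -0. ] | turn -0.2 shift [0.0345 0.0009 0.0038]
46 t 6.5 q [ 33.   32.7  74.8   0.   72.3 -13.8] pos [0.5355 0.451  0.0839] yaw 136.78 F [ 0.3 -0.1 -0. ] | turn -0.2 shift [0.0384 0.0011 0.0038]
50 t 6.5 q [ 33.   32.7  74.8   0.   72.3 -13.8] pos [0.5355 0.451  0.0839] yaw 136.78 F [ 0.3 -0.1 -0. ] | turn -0.2 shift [0.0424 0.001  0.0038]
54 t 6.5 q [ 33.   32.7  74.8   0.   72.3 -13.8] pos [0.5355 0.451  0.0839] yaw 136.78 F [ 0.3 -0.1 -0. ] | turn -0.2 shift [0.0464 0.0006 0.0038]
58 t 6.5 q [ 33.   32.7  74.8   0.   72.3 -13.8] pos [0.5355 0.451  0.0839] yaw 136.78 F [ 0.3 -0.1 -0. ] | turn -0.2 shift [ 0.0503 -0.      0.0038]
62 t 6.5 q [ 33.   32.7  74.8   0.   72.3 -13.8] pos [0.5355 0.451  0.0839] yaw 136.78 F [ 0.3 -0.1 -0. ] | turn -0.2 shift [ 0.0542 -0.0009  0.0038]
[213.82331958 190.71026068]
```

View pics/s2.png

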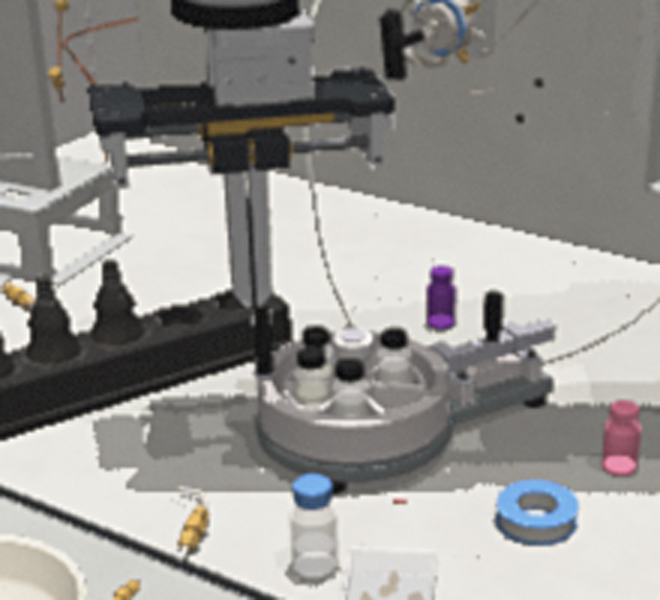

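Request:
arm_command(targets=[[[0,0,0,0.008,0,0.003,1],[0,0,0,0.016,0,0.003,1],[0,0,0,0.021,0,0.003,1],[0,0,0,0.025,0,0.003,1],[0,0,0,0.029,0,0.003,1],[0,0,0,0.033,0.001,0.003,1],[0,0,0,0.037,0.001,0.003,1],[0,0,0,0.041,0.001,0.003,1],[0,0,0,0.045,0.001,0.003,1],[0,0,0,0.048,0.001,0.003,1]]])

```text
t: 7.38
ee_pos: [0.5024, 0.4842, 0.0808]
eef_rot: [[-0.729, 0.685, 0.006], [0.685, 0.729, 0.001], [-0.003, 0.005, -1.0]]
wrist_force: [6.4, -2.1, -1.2]
opening: 0.005
finger_force: 2.3
```

Run:
```python
from h import *
rel((.4936,.4883,.08),137)
S=np.array([560,420.])
for c in("scene","top"):
    im=r.capture(c);cv2.imwrite(f"pics/{c}3.png",im["color"][:,:,::-1])
    for q,z in(("peg",.08),("slot",.0395),("gate",.0395),("bolt_post",.066)):
        print(c,q,[(round(d["p"],2),np.round(at_z(im,d["at"],z)[:2],4).tolist()) for d in r.spot_point(c,q)[:2]])
a=cv2.imread("pics/scene3.png")[130:310,150:350];b=cv2.imread("pics/top3.png")[100:280,180:380]
cv2.imwrite("pics/j3.png",cv2.resize(np.hstack([a,b]),None,fx=2,fy=2,interpolation=2))
```

```text
t 7.38 q [36.9 32.5 75.5 -0.2 71.7 -9.8] pos [0.5024 0.4842 0.0808] yaw 136.78 F [ 6.4 -2.1 -1.2] | turn -0.2 shift [ 0.0092 -0.003   0.0007]
scene peg [(0.82, [0.4886, 0.4887]), (0.72, [0.4097, 0.6644])]
scene slot []
scene gate [(0.79, [0.4329, 0.3895]), (0.61, [0.4381, 0.2934])]
scene bolt_post [(0.63, [0.413, 0.34])]
top peg []
top slot []
top gate []
top bolt_post []
```

View pics/j3.png

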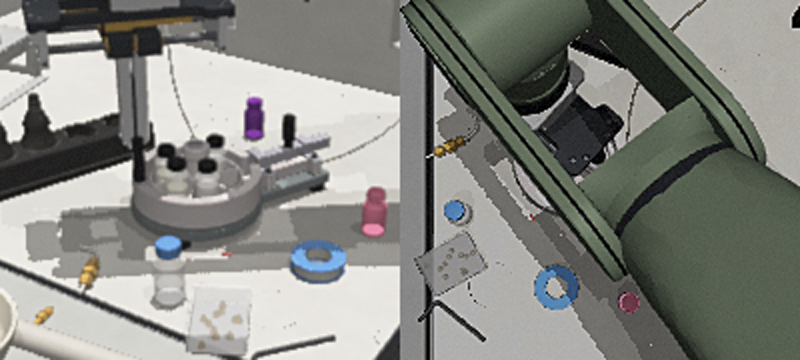

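Request:
arm_command(targets=[[[0,0,0,0.002,0,0,1],[0,0,0,0.004,-0.001,0,1],[0,0,0,0.006,-0.002,0,1],[0,0,0,0.007,-0.002,0,1],[0,0,0,0.008,-0.003,0,1],[0,0,0,0.008,-0.003,0,1],[0,0,0,0.008,-0.003,0,1],[0,0,0,0.008,-0.003,0,1],[0,0,0,0.008,-0.003,0,1],[0,0,0,0.008,-0.003,0,1]]])

```text
t: 8.72
ee_pos: [0.4928, 0.487, 0.0798]
eef_rot: [[-0.729, 0.685, 0.001], [0.685, 0.729, 0.0], [-0.001, 0.001, -1.0]]
wrist_force: [4.5, -0.7, 1.5]
opening: 0.006
finger_force: 2.1
```

Run:
```python
from h import *
rel((.4936,.4883,.08),137)
p=r.sense()["ee_pos"][:2]+.014*np.array([np.cos(np.radians(137)),np.sin(np.radians(137))])-[.4584,.4466]
print(np.linalg.norm(p),np.degrees(np.arctan2(p[1],p[0])))
im=r.capture("scene")
for q,z in(("peg",.08),):
        print(q,[(round(d["p"],2),np.round(at_z(im,d["at"],z)[:2],4).tolist()) for d in r.spot_point("scene",q)[:2]])
```

```text
t 8.72 q [37.5 32.2 76.1 -0.  71.6 -9.2] pos [0.4928 0.487  0.0798] yaw 136.78 F [ 4.5 -0.7  1.5] | turn -0.2 shift [ 0.0003  0.0015 -0.0002]
0.05552239717582305 64.16914181293599
peg [(0.96, [0.4837, 0.495])]
```

Request:
arm_command(targets=[[[0,0,0,-0.01,0,0,1],[0,0,0,-0.025,0,0,1],[0,0,0,-0.035,0,0,1],[0,0,0,-0.035,0,0,1],[0,0,0,-0.035,0,-0.02,1],[0,0,0,-0.035,0,-0.05,1],[0,0,0,-0.035,0,-0.08,1],[0,0,0,-0.035,0,-0.1,1],[0,0,0,-0.035,0,-0.12,1],[0,0,0,-0.035,0,-0.12,1]]])

```text
t: 9.65
ee_pos: [0.5197, 0.4647, 0.2051]
eef_rot: [[-0.729, 0.685, 0.007], [0.685, 0.729, 0.005], [-0.001, 0.008, -1.0]]
wrist_force: [0.4, 0.3, 0.4]
opening: 0.005
finger_force: 0.0
```

Run:
```python
from h import *
rel((.38,.285,.20),64)
```

```text
t 9.65 q [ 34.7  26.3  69.5   0.   83.7 -12.1] pos [0.5197 0.4647 0.2051] yaw 136.77 F [0.4 0.3 0.4] | turn 72.8 shift [-0.0213 -0.2266  0.0032]
```

Request:
arm_command(targets=[[[0,0,6,-0.002,-0.02,0,1],[0,0,13,-0.004,-0.045,0,1],[0,0,20,-0.006,-0.07,0,1],[0,0,27,-0.008,-0.095,0,1],[0,0,34,-0.01,-0.12,0,1],[0,0,41,-0.012,-0.145,0,1],[0,0,48,-0.014,-0.17,0,1],[0,0,55,-0.016,-0.195,0,1],[0,0,62,-0.019,-0.215,0,1],[0,0,69,-0.021,-0.227,0,1]]])

```text
t: 10.48
ee_pos: [0.3747, 0.2814, 0.1974]
eef_rot: [[0.384, 0.923, -0.004], [0.923, -0.384, -0.002], [-0.003, -0.003, -1.0]]
wrist_force: [0.2, -0.3, -0.0]
opening: 0.006
finger_force: 0.0
```

Run:
```python
from h import *
rel((.3948,.3163,.12),64)
c0=np.array([.4584,.4466])
for c in("scene","top"):
    im=r.capture(c);cv2.imwrite(f"pics/{c}4.png",im["color"][:,:,::-1])
    for q,z in(("peg",.08),("slot",.0395),("gate",.0395),("bolt_post",.066),("carousel",.02)):
        print(c,q,[(round(d["p"],2),np.round(at_z(im,d["at"],z)[:2],4).tolist(),round(np.degrees(np.arctan2(*(at_z(im,d["at"],z)[:2]-c0)[::-1])),1)) for d in r.spot_point(c,q)[:2]])
a=cv2.imread("pics/scene4.png")[150:290,200:330];b=cv2.imread("pics/top4.png")[120:260,210:340]
cv2.imwrite("pics/j4.png",cv2.resize(np.hstack([a,b]),None,fx=3,fy=3,interpolation=2))
```

```text
t 10.48 q [ 26.3  -0.7 103.1   0.   77.9  48.9] pos [0.3747 0.2814 0.1974] yaw 67.41 F [ 0.2 -0.3 -0. ] | turn 3.4 shift [0.0402 0.0054 0.0772]
scene peg [(0.62, [0.4748, 0.5034], np.float64(73.9))]
scene slot [(0.63, [0.4234, 0.4039], np.float64(-129.4))]
scene gate [(0.86, [0.4331, 0.3846], np.float64(-112.2))]
scene bolt_post [(0.86, [0.4086, 0.3469], np.float64(-116.6)), (0.54, [0.4207, 0.5092], np.float64(121.1))]
scene carousel [(0.62, [0.4571, 0.457], np.float64(97.2))]
top peg [(0.87, [0.4845, 0.494], np.float64(61.1)), (0.34, [0.4273, 0.4008], np.float64(-124.2))]
top slot [(0.55, [0.4381, 0.3999], np.float64(-113.5))]
top gate [(0.65, [0.4283, 0.3939], np.float64(-119.7)), (0.47, [0.3917, 0.5694], np.float64(118.5))]
top bolt_post [(0.46, [0.4093, 0.3503], np.float64(-117.0))]
top carousel [(0.88, [0.4549, 0.4433], np.float64(-136.6))]
```

View pics/j4.png

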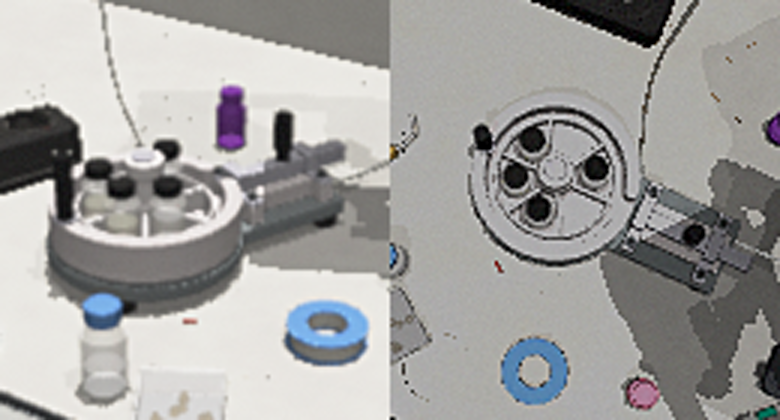

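Run:
```python
from h import *
ct=r.capture("top");S=np.array([560,420.]);im=ct["color"].astype(int);g=im.max(2)
n,l,st,ce=cv2.connectedComponentsWithStats((g<70).astype(np.uint8))
P={}
for i in range(1,n):
    x,y=ce[i]
    if st[i,4]>15 and (abs(x-241)<6 and abs(y-166)<7 or abs(x-311)<7 and abs(y-198)<7):
        for z in(.065,.075): print(np.round(ce[i],1),st[i],z,np.round(at_z(ct,(ce[i]+.5)/S,z)[:2],4))
print("hub",at_z(ct,np.array((266,176.3))/S,.079))
b=im[165:225,262:330].astype(np.uint8)[:,:,::-1]
cv2.imwrite("pics/z.png",cv2.resize(b,None,fx=10,fy=10,interpolation=2))
```

```text
[314.7 196.2] [299 189  28  15 124] 0.065 [0.4152 0.3394]
[314.7 196.2] [299 189  28  15 124] 0.075 [0.4142 0.3406]
hub [0.45918984 0.44480143 0.079     ]
```

View pics/z.png

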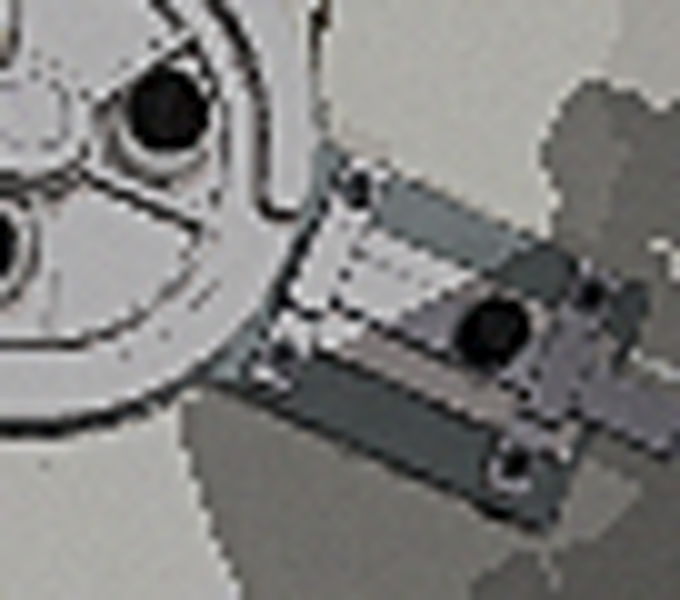

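Request:
arm_command(targets=[[[0,0,1,0.01,0.002,0.015,1],[0,0,2,0.02,0.004,0.035,1],[0,0,3,0.03,0.005,0.055,1],[0,0,3.4,0.036,0.005,0.075,1],[0,0,3.4,0.037,0.005,0.095,1],[0,0,3.4,0.037,0.005,0.11,1],[0,0,3.4,0.037,0.005,0.122,1],[0,0,3.4,0.037,0.005,0.13,1],[0,0,3.4,0.037,0.005,0.136,1],[0,0,3.4,0.037,0.005,0.138,1]]])

```text
t: 11.97
ee_pos: [0.3957, 0.3155, 0.0607]
eef_rot: [[0.432, 0.902, -0.001], [0.902, -0.432, -0.001], [-0.001, -0.001, -1.0]]
wrist_force: [0.1, -1.3, -0.0]
opening: 0.005
finger_force: 0.0
```

Run:
```python
from h import *
e=np.array([np.cos(np.radians(64)),np.sin(np.radians(64))])
ct=r.capture("scene");ct=r.capture("top");S=np.array([560,420.])
ax=at_z(ct,np.array((294,191.8))/S,.0495)[:2]+.0705*e;print("axis",ax, at_z(ct,np.array((262+55.2,165+37.6))/S,.0495)[:2]+.1275*e)
rel((*(np.array([.4588,.4457])-.103*e),.06),64)
cs=r.capture("scene");print(proj(cs,r.sense()["ee_pos"]),[(d["p"],at_z(cs,d["at"],.066)) for d in r.spot_point("scene","bolt_post")[:1]])
```

```text
axis [0.45913492 0.44723547] [0.45943125 0.44806791]
t 12.07 q [ 28.8  13.4 105.2  -0.   61.4  54.4] pos [0.3963 0.3157 0.0616] yaw 64.39 F [ 0.6 -0.1  0.4] | turn 0.4 shift [ 0.0412 -0.0005  0.0016]
[308.04495244 191.25228413] [(0.54, array([0.41270236, 0.3459105 , 0.066     ]))]
```

Request:
arm_command(targets=[[[0,0,0,0.008,0,0.001,1],[0,0,0,0.014,0,0.001,1],[0,0,0,0.018,0,0.001,1],[0,0,0,0.021,0,0.001,1],[0,0,0,0.024,0,0.001,1],[0,0,0,0.027,0,0.001,1],[0,0,0,0.03,0,0.001,1],[0,0,0,0.032,0,0.001,1],[0,0,0,0.034,0,0.001,1],[0,0,0,0.036,0,0.001,1]]])

```text
t: 13.0
ee_pos: [0.4117, 0.3482, 0.0604]
eef_rot: [[0.432, 0.902, -0.0], [0.902, -0.432, -0.0], [-0.0, 0.0, -1.0]]
wrist_force: [-1.2, -3.0, 2.3]
opening: 0.009
finger_force: 1.4
```

Request:
arm_command(targets=[[[0,0,0,0.001,0,0,1],[0,0,0,0.002,0,0,1],[0,0,0,0.003,0,0,1],[0,0,0,0.004,0,0,1],[0,0,0,0.005,0,0,1],[0,0,0,0.005,0,0,1],[0,0,0,0.005,0,0,1],[0,0,0,0.005,0,0,1],[0,0,0,0.005,0,0,1],[0,0,0,0.005,0,0,1]]])

```text
t: 13.83
ee_pos: [0.4139, 0.3529, 0.0605]
eef_rot: [[0.432, 0.902, 0.0], [0.902, -0.432, 0.0], [0.001, 0.0, -1.0]]
wrist_force: [-0.1, -2.4, 0.1]
opening: 0.005
finger_force: 0.6
```

Run:
```python
from h import *
e=np.array([np.cos(np.radians(64)),np.sin(np.radians(64))])
rel((*(np.array([.459,.4472])-.103*e),.06),64)
```

```text
t 13.83 q [ 31.3  17.5 100.    0.   62.5  56.9] pos [0.4139 0.3529 0.0605] yaw 64.38 F [-0.1 -2.4  0.1] | turn 0.4 shift [ 0.0016 -0.0008  0.0005]
```

Request:
arm_command(targets=[[[0,0,0,0.001,0,0,1],[0,0,0,0.001,0,0,1],[0,0,0,0.002,0,0,1],[0,0,0,0.002,0,0,1],[0,0,0,0.003,0,0,1],[0,0,0,0.003,0,0,1],[0,0,0,0.003,0,0,1],[0,0,0,0.003,0,0,1],[0,0,0,0.003,0,0,1],[0,0,0,0.003,0,0,1]]])

```text
t: 14.67
ee_pos: [0.4143, 0.3537, 0.0603]
eef_rot: [[0.432, 0.902, -0.002], [0.902, -0.432, -0.003], [-0.004, -0.0, -1.0]]
wrist_force: [-1.0, -7.0, 6.1]
opening: 0.002
finger_force: 3.6
```

Request:
arm_command(targets=[[[0,0,0,0.001,0,0,1],[0,0,0,0.001,0,0,1],[0,0,0,0.002,0,0,1],[0,0,0,0.002,0,0,1],[0,0,0,0.003,0,0,1],[0,0,0,0.003,0,0,1],[0,0,0,0.003,0,0,1],[0,0,0,0.003,0,0,1],[0,0,0,0.003,0,0,1],[0,0,0,0.003,0,0,1]]])

```text
t: 15.5
ee_pos: [0.4143, 0.3539, 0.0603]
eef_rot: [[0.432, 0.902, -0.005], [0.902, -0.432, -0.009], [-0.01, -0.001, -1.0]]
wrist_force: [-4.4, -13.2, 10.9]
opening: 0.002
finger_force: 7.2
```

Firm stop: no travel while force doubled, at the expected home distance. Backing off and lifting clear.

Request:
arm_command(targets=[[[0,0,0,-0.006,0,0,1],[0,0,0,-0.015,0,0,1],[0,0,0,-0.025,0,0,1],[0,0,0,-0.03,0,0,1],[0,0,0,-0.03,0,0,1],[0,0,0,-0.03,0,-0.03,1],[0,0,0,-0.035,0,-0.06,1],[0,0,0,-0.04,0,-0.1,1],[0,0,0,-0.05,0,-0.14,1],[0,0,0,-0.05,0,-0.15,1]]])

```text
t: 16.33
ee_pos: [0.398, 0.3146, 0.2178]
eef_rot: [[0.432, 0.902, 0.011], [0.902, -0.432, 0.006], [0.01, 0.007, -1.0]]
wrist_force: [0.3, 0.3, 1.1]
opening: -0.001
finger_force: 0.0
```

Run:
```python
from h import *
a0=np.array([.459,.4472]);print(r.sense()["wrist_force"],r.sense()["ee_pos"])
for c in("scene","top"):
    im=r.capture(c);cv2.imwrite(f"pics/{c}5.png",im["color"][:,:,::-1])
    for q,z in(("peg",.08),("bolt_post",.066)):
        for d in r.spot_point(c,q)[:1]: p=at_z(im,d["at"],z)[:2]; print(c,q,d["p"],p,np.linalg.norm(p-a0))
a=cv2.imread("pics/scene5.png")[150:250,215:325];b=cv2.imread("pics/top5.png")[140:240,230:340]
cv2.imwrite("pics/j5.png",cv2.resize(np.hstack([a,b]),None,fx=3.6,fy=3.6,interpolation=2))
```

```text
[0.32689178 0.27380096 1.13275362] [0.39799067 0.31455154 0.21777532]
scene peg 0.66 [0.4081571  0.39068266] 0.07602111467021913
scene bolt_post 0.71 [0.42329681 0.36047117] 0.09379023410060972
top peg 0.68 [0.48812193 0.50344826] 0.06333998836380646
top bolt_post 0.57 [0.41705531 0.37121265] 0.08679535862777771
```

View pics/j5.png

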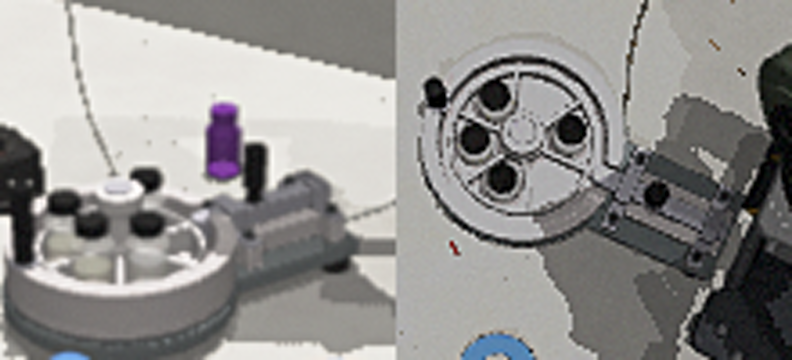

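The left half shows the post at (255,170), close to the inner strap. In the right half the post is at (656,193), just outside the inner strap, and the bolt nose reaches into the rim at (605,180). The bolt is home and the hand is clear.

```bash
python3 -c "
from plant import r
print(r.job_done())"
```

```text
the job is handed in; nothing more can be done
None
```

I turned the carousel until its slot faced the bolt and pushed the bolt home against a firm stop. The hand is clear and the job is handed in; the verdict wasn't shown.

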